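Lock the stow pin with its hairpin clip

TASK

Lock the positioner's stow pin: take the large hairpin clip out of the wooden stand and push it, loop up, down through the cross-hole in the free end of the horizontal pin until its sprung leg has snapped past the thickest part of the shank and its bow hugs it, then let go. Leave the small clip and the ring-headed pin standing in the stand.

Things in the scene. Friction and masses are not known exactly. Their poses are not given: they have to be found in the camera images.
- clip: Large steel hairpin clip, 7 mm wire, 158 tall, upright in a wood stand 55 high, leg 45 deep. z up; x from straight leg to sprung leg. Origin: shank axis when home. Straight leg at x 3, tip z -80. Grip the double coil (centre x 17.5, z 60; 36 across, 14 thick along y). Sprung leg: bow for a 40 shank, flared tip z -35; yields 5-8 mm along +x at a 10-20 N push down, then snaps in and stops.
- pin_hole (a point): Centre of the vertical cross-hole in the free end of the 40 mm steel pin of the fixed white positioner, 120 mm up. y along the pin to its free end (33 mm on; a 58 mm high lug 40 mm the other way), z up. Slot 17 mm across the pin (bevelled to 25 at the mouths), 22 mm along it. Housing 175 mm high. The clip's plane goes square to the pin, sprung leg on either side.
- small_clip: Smaller hairpin clip, 117 mm tall, 25 mm coil, same wire, for a thinner shank, in another socket of the stand: leave it. Origin 3 mm beside its straight leg, 68 mm above the tip; z up. Sockets are 65 mm apart in a row along the clips' x; which piece stands in which varies.
- ring_pin: Straight pin of the same wire with a 36 mm double-coil ring centred on top and no second leg, 158 mm tall, in another socket of the stand: leave it. Origin 3 mm beside its leg, 80 mm above the tip; z up.
There are look-alikes about, which are no part of the job. What is shaped like the clip but pink is not meant.

How it is judged:
On the way:
1. the large clip is lifted clear of the stand (height (world z) of clip above 0.16 m), for 0.1 s.
At the end, for the whole second after the job is handed in: The large clip hangs in the cross-hole, loop up, fully home: its origin within 11 mm of the centre of the hole, its legs within 25 degrees of vertical (it may swing a little in the hole once released), its plane within 20 degrees of square to the pin, released and at rest (distance between clip and pin_hole below 0.011 m and angle between clip's own z axis and vertical below 0.45 rad and angle between the y axis of clip and the y axis of pin_hole, either way round below 0.35 rad and linear speed of clip below 0.02 m/s); the robot touches nothing.
It fails at once if the small clip is taken out or knocked over (distance of small_clip from where it was at the start of the episode above 0.03 m).
It fails at once if the ring-headed pin is taken out or knocked over (distance of ring_pin from where it was at the start of the episode above 0.03 m).
It also fails if it takes over 48 s, if anything falls off the work surface, if the arm or the gripper's body presses on something with over 40 N, if the wrist force passes 120 N, or if a joint passes its speed limit or range.

ROBOT

A 7-joint arm with a two-finger parallel gripper is mounted at the origin on the work surface. World frame = base frame: x ahead of the robot, y to its left, z up, the work surface at z = 0. Lengths are in m, angles in rad, forces in N, time in s.
With the tool pointing down it reaches from about 0.4 to 0.75 m from the base axis. Payload 19.5 kg.
Tool frame: the origin (TCP) lies at the very end of the fingers, on their centre line; the grasp point (between the pads) lies 19 mm behind it; z points along the fingers, y is the line along which they close (so a half turn about z gives the same grasp; the last joint's range is limited). The gripper opens to 85 mm and grips with 20 to 120 N. Pads are 22 mm wide; open, the fingers measure 114 mm over their backs; the gripper's body (76 mm by 85 mm) begins 54 mm behind the grasp point. The pads swing forward as they close: fully open they stand 13 mm farther back than shut.
Start: joints at [-1.292, 0.707, -0.028, 1.485, 0.022, 0.951, -0.075], TCP at [0.181, 0.546, 0.231] pointing down, gripper open.
Joint ranges: [-2.71, 2.71], [-0.32, 2.16], [-1.57, 1.52], [0, 2.45], [-1.46, 4.6], [0, 2.02], [-2.83, 2.83]. Speed limits (rad/s): [1.89, 1.89, 2.57, 2.57, 3.01, 3.01, 3.01].

INTERFACE

Orientations are given as a unit quaternion [x, y, z, w].
In Python, from plant import r gives the robot as it stands.
- The arm moves only by the tool jog_arm, never from a script. Its argument "motion" is a list of rows, each a list of 7 numbers: the turn, a rotation vector about the tool's x, y, z in degrees, then the shift along the tool's x, y, z in units of 50 mm (1.0 is 50 mm), then the finger opening in mm, from 0 to 85.4. A call has 1 to 8 rows; each row is the pose to reach, as a shift and turn from the pose commanded when the call began, along the tool's axes at that moment; what a row does not reach only later rows make up. A row lasts 1/8 s, in which the tool goes at most 62.5 mm and 10.7 degrees, less where a joint would pass 70% of its speed; a pose out of reach is approached as far as the arm can. A call with a gripper value outside its range is refused whole. The fingers move at their own pace and stop on an object; "squeeze" is the grip in N (left out, the last holds). Time passes only in rows, so rows that repeat a pose let the fingers close. It gives the time, the measured TCP pose, the force, the opening and the grip force at its end, in the units of the state.
- r.get_obs(): the state, without advancing time (a new reading comes with each control period).
- r.camera(name): name is "scene" or "top"; returns a dict with "color" (384x512x3 uint8, blue, green, red), "depth" (384x512 float32, m along the optical axis (not along the pixel's ray), 0 where there is no reading), "mtx" (3x3 intrinsics, pixels), "T" (4x4, takes a point from camera to world coordinates). Camera axes: x right, y up, looking along -z (the intrinsics and any distortion apply to the point x, -y, -z); pixel columns grow to the right and rows downward; lengths in m; the calibration is good to about 2 mm. A picture is of the moment at which its call begins.
- r.sign_off(): hands the job in; it is judged then, once.
Trained networks look in a picture, given as the dict that the camera call returned (one of the last four; its "shot" number tells which), for a name from the list of things; names that differ only in an ending like _2 or _b are one class to them, and where a whole thing is asked for, a point or a joint stands for the part that bears it (a point fixed in the world has none). Each returns a list of dicts, best first, with "score" (0 to 1); they miss things now and then, are a little off and sometimes report something else, mostly with a low value. They report only what shows in the picture. A call takes as long as a camera call. They do not tell look-alikes from the thing itself.
- r.recognise(name, picture): "at" ([x, y, z] in m, in world coordinates, good to about 4 mm: the middle of the surface that is visible of it).
The state is a dict: "t": time; "joint_pos": joint angles; "joint_velocities": joint speeds; "joint_torque": joint torques, N m; "position": TCP position; "eef_rot": TCP orientation; "force": force on the tool from outside, world axes, zero at the start; "torque": the same for the moment, N m; "grip_width": finger opening in m; "grip_force": force on a finger pad.
Only numpy, scipy, OpenCV 4.12 (cv2) and the standard library are available. Lean on these libraries where they do the work, as an engineer would, in place of code of your own. Each camera call takes 0.05 s, during which the arm holds its last target. There are 200 camera calls.

## Working session

There is one attempt and no reset: what is moved stays moved. The work goes in short steps, Python scripts to look and compute and a tool call to move; the robot and the scene stay as the last step left them, time stands still between calls to the robot, and variables do not carry over. Pictures are saved under pics/ and viewed, at most 10 in all, crops included, and the job is handed in when it is done.

Besides the shell and the picture viewer there is one more tool, called in YAML: its name, and indented under it one key for each argument. jog_arm: Moves the arm, as the interface text tells. Its arguments: {"type":"object","properties":{"motion":{"type":"array","items":{"type":"array","items":{"type":"number"}}},"squeeze":{"type":"number"}},"required":["motion"]}

```bash
mkdir -p pics; cat > h.py <<'E'
import numpy as np,cv2
from plant import r
def world(p,u,v,d=None):
    d=p["depth"][int(v),int(u)] if d is None else d
    K=p["mtx"]; c=np.array([(u-K[0,2])/K[0,0]*d,-(v-K[1,2])/K[1,1]*d,-d,1]); return (p["T"]@c)[:3]
def cloud(p):
    d=p["depth"];K=p["mtx"];v,u=np.mgrid[:d.shape[0],:d.shape[1]]
    c=np.stack([(u-K[0,2])/K[0,0]*d,-(v-K[1,2])/K[1,1]*d,-d,np.ones_like(d)],-1)
    w=(c@p["T"].T)[...,:3]; w[d==0]=np.nan; return w
def pix(p,X):
    c=np.linalg.inv(p["T"])@np.r_[X,1];K=p["mtx"]
    return np.round([K[0,0]*c[0]/-c[2]+K[0,2],K[1,1]*-c[1]/-c[2]+K[1,2]])
E
python3 - <<'E'
from h import *
ims=[]
for n in("scene","top"):
    p=r.camera(n); ims.append(p["color"]); cv2.imwrite(f"pics/{n}0.png",p["color"])
    np.savez(f"{n}0.npz",**{k:p[k] for k in("color","depth","mtx","T")})
    for k in("clip","pin_hole","small_clip","ring_pin"):
        for o in r.recognise(k,p): print(n,k,np.round(o["at"],3),round(o["score"],2),pix(p,o["at"]))
    print(np.round(p["T"],2).tolist())
o=r.get_obs();print(o["t"],o["position"],o["eef_rot"])
E
```

```text
scene clip [0.411 0.636 0.008] 0.62 [312. 138.]
scene clip [0.502 0.231 0.132] 0.52 [234. 164.]
scene pin_hole [ 0.726 -0.158  0.145] 0.75 [137. 315.]
scene small_clip [0.567 0.236 0.103] 0.51 [255. 186.]
scene ring_pin [0.615 0.237 0.139] 0.74 [271. 182.]
[[0.68, -0.44, 0.58, 1.12], [0.73, 0.4, -0.55, -0.31], [0.01, 0.8, 0.59, 0.67], [0.0, 0.0, 0.0, 1.0]]
top clip [0.411 0.631 0.003] 0.6 [125. 248.]
top pin_hole [ 0.65  -0.115  0.15 ] 0.78 [400. 150.]
top small_clip [0.556 0.243 0.125] 0.38 [261. 189.]
top ring_pin [0.607 0.243 0.166] 0.59 [262. 165.]
[[-0.01, 0.98, -0.18, 0.37], [-1.0, -0.01, 0.01, 0.27], [0.01, 0.18, 0.98, 1.04], [0.0, 0.0, 0.0, 1.0]]
0.5 [0.18126521 0.54564359 0.23123845] [ 1.59675031e-01  9.87169629e-01 -8.65121506e-05 -1.31242004e-05]
```

View pics/scene0.png

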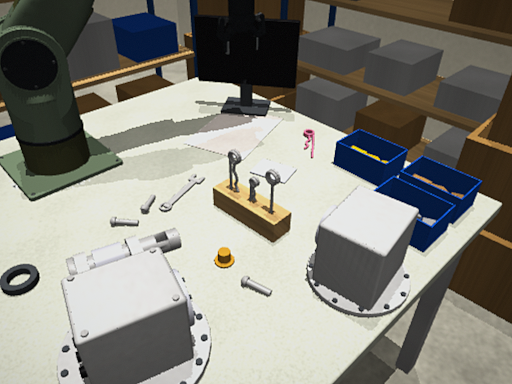

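View pics/top0.png

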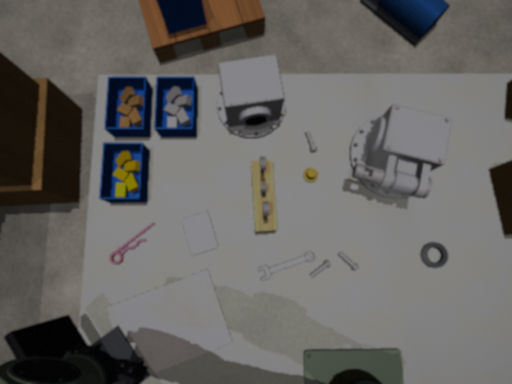

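Candidates: the large clip at scene (234,164), the small clip at (254,186), the ring pin at (271,182), and the pink clip lying on the table at (309,138). By the description I choose (234,164), and the pin is on the near-left positioner at about (75–180, 230–270). Next is a close crop to check.

```bash
python3 - <<'E'
from h import *
s=dict(np.load("scene0.npz"));t=dict(np.load("top0.npz"))
z=lambda im,x,y,w,h,W,H:cv2.resize(im[y:y+h,x:x+w],(W,H),interpolation=cv2.INTER_CUBIC)
a=z(s["color"],200,140,100,100,400,400);b=z(s["color"],55,215,140,70,400,200);c=z(t["color"],340,100,120,100,400,200*400//240)
d=z(t["color"],240,145,50,100,200,400)
L=np.vstack([b,c[:,:]]);
im=np.zeros((600,800,3),np.uint8);im[:400,:400]=a;im[:200,400:]=b;im[200:200+c.shape[0],400:]=c
cv2.imwrite("pics/crop1.png",im)
# heights in stand region
w=cloud(s);m=(w[...,2]>.065)&(w[...,2]<.25)&(w[...,0]>.4)&(w[...,0]<.72)&(w[...,1]>.15)&(w[...,1]<.32)
P=w[m];print(len(P))
for lo in np.arange(.40,.72,.01):
    q=P[(P[:,0]>=lo)&(P[:,0]<lo+.01)]
    if len(q):print(round(lo,2),len(q),q[:,1].mean().round(3),q[:,2].min().round(3),q[:,2].max().round(3))
for n,p in(("s",s),("t",t)):
    w=cloud(p);m=(w[...,2]>.045)&(w[...,2]<.066)&(w[...,0]>.4)&(w[...,0]<.72)&(w[...,1]>.15)&(w[...,1]<.32)
    R=cv2.minAreaRect(w[m][:,:2].astype(np.float32)*1000);print(n,R,w[m][:,2].mean())
    m=(w[...,2]>.07)&(w[...,0]>.4)&(w[...,0]<1)&(w[...,1]<.1)&(w[...,1]>-.4)
    g=np.full((40,60),0)
    for q in w[m]:
        i=int((q[0]-.45)/.01);j=int((q[1]+.35)/.01)
        if 0<=i<40 and 0<=j<40:g[i,j]=max(g[i,j],int(q[2]*1000))
    print("cols y -.35.., rows x .45..")
    for i in range(40):
        if g[i].any():print(round(.45+i*.01,2),*["%3d"%k for k in g[i,:40]])
E
```

```text
693
0.48 87 0.231 0.066 0.162
0.49 63 0.232 0.074 0.166
0.5 90 0.233 0.066 0.167
0.51 53 0.233 0.091 0.162
0.55 59 0.234 0.066 0.121
0.56 59 0.235 0.065 0.124
0.57 36 0.236 0.103 0.122
0.59 1 0.234 0.149 0.149
0.6 52 0.238 0.136 0.165
0.61 109 0.239 0.066 0.167
0.62 53 0.238 0.066 0.167
0.63 31 0.24 0.14 0.158
s ((552.156494140625, 237.02291870117188), (202.57028198242188, 64.49899291992188), 3.039980173110962) 0.053377975517949705
cols y -.35.., rows x .45..
0.53   0   0   0   0   0   0   0   0   0   0   0   0   0   0   0   0   0 137   0   0   0   0   0   0   0   0   0   0   0   0   0   0   0   0   0   0   0   0   0   0
0.54   0   0   0   0   0   0   0   0   0   0   0   0   0   0   0   0 145 146 146 145 139   0   0   0   0   0   0   0   0   0   0   0   0   0   0   0   0   0   0   0
0.55   0   0   0   0   0   0   0   0   0   0   0   0   0   0   0 145 147 149 148 147 145 144 142 142   0   0 128   0   0   0   0   0   0   0   0   0   0   0   0   0
0.56   0   0   0   0   0   0   0   0   0   0   0   0   0   0   0 144 146 148 149 148 147 147 146 146 145 143 145 144   0   0   0   0   0   0 
[... 6898 characters left out ...]
   0   0   0   0   0   0   0   0   0   0
0.73   0   0   0   0   0   0   0   0   0   0   0 169 171 171 173 171 173 172 171 172 172 172 172 172 173 171 169 144 129   0   0   0   0   0   0   0   0   0   0   0
0.74   0   0   0   0   0   0   0   0   0   0   0   0   0   0 169 168 170 170 171 172 172 171 172 173 172 172 170 138   0   0   0   0   0   0   0   0   0   0   0   0
0.75   0   0   0   0   0   0   0   0   0   0   0   0   0   0   0   0   0   0 169 170 170 172 171 172 175 171 120 123   0   0   0   0   0   0   0   0   0   0   0   0
0.76   0   0   0   0   0   0   0   0   0   0   0   0   0   0   0   0   0   0   0   0   0   0 168 172 174 169   0   0   0   0   0   0   0   0   0   0   0   0   0   0
```

View pics/crop1.png

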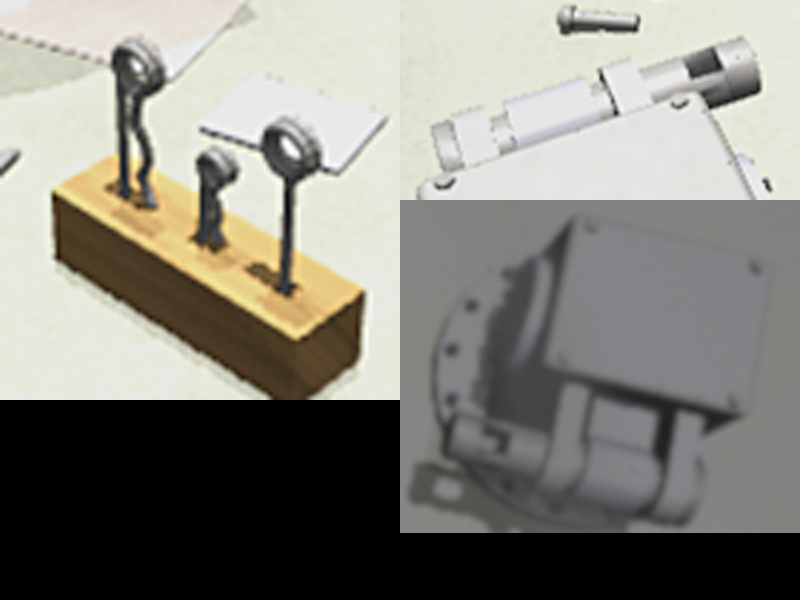

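Crop check: the left piece at scene (234,164) is the large clip, with its coil on top, straight leg at lower x and wavy sprung leg at higher x. The middle piece is the short clip and the right one is the single-leg ring pin. The slot is visible near scene (163,238) and top (365,173), at the left end of the pin. Next I fit both.

```bash
cat > fit.py <<'E'
from h import *
from scipy.optimize import least_squares
s=dict(np.load("scene0.npz"));t=dict(np.load("top0.npz"))
for n,p in(("s",s),("t",t)):
    w=cloud(p);P=w[(w[...,2]>.105)&(w[...,2]<.16)&(w[...,0]>.53)&(w[...,0]<.64)&(w[...,1]>-.068)&(w[...,1]<.03)]
    def res(q):
        a=np.array([np.sin(q[1]),np.cos(q[1])]);e=(P[:,0]-q[0])*a[1]-(P[:,1]+.03)*a[0]
        return np.hypot(e,P[:,2]-q[2])-.02
    f=least_squares(res,[.59,.2,.12],loss="soft_l1",f_scale=.001);q=f.x
    a=np.array([np.sin(q[1]),np.cos(q[1])]);c=np.array([a[1],-a[0]])
    d=P[:,:2]-[q[0],-.03];u=d@a;v=d@c
    on=abs(res(q))<.003
    print(n,"pin x0@y=-.03,ang deg,z",q.round(4),np.degrees(q[1]).round(1),"free end u",np.percentile(u[on],[98,99.5,100]).round(4),"lug/start",u[on].min())
    # free-end in full cloud & slot gap along top line
    W=w.reshape(-1,3);W=W[np.isfinite(W).all(1)];D=W[:,:2]-[q[0],-.03];U=D@a;V=D@c
    k=(abs(V)<.006)&(abs(U)<.07)
    h=[(round(b,3),W[k&(abs(U-b)<.0015),2].round(3).min() if (k&(abs(U-b)<.0015)).any() else None) for b in np.arange(-.045,.06,.003)]
    print(h)
    e=q[0]
    for hu in [np.percentile(u[on],99.5)-.033]: print("hole",np.r_[q[0],-.03]+a*hu)
    # coil
    m=(w[...,2]>.125)&(w[...,2]<.2)&(w[...,0]>.45)&(w[...,0]<.54)&(w[...,1]>.19)&(w[...,1]<.28);Q=w[m]
    print("coil n",len(Q))
    if len(Q)>10:
        print("bounds",np.percentile(Q,[2,98],axis=0).round(4).tolist(),Q.mean(0))
        print("plane twist deg",np.degrees(np.arctan(np.polyfit(Q[:,0],Q[:,1],1)[0])).round(1),"ring bounds x",Q[Q[:,2]>.14][:,0].min(),Q[Q[:,2]>.14][:,0].max())
    for nm,(x0,x1) in dict(clip=(.46,.54),ring=(.58,.65)).items():
        m=(w[...,2]>.065)&(w[...,2]<.12)&(w[...,0]>x0)&(w[...,0]<x1)&(w[...,1]>.19)&(w[...,1]<.28)
        L=w[m]; 
        if len(L):print(nm,"legs x hist",np.histogram(L[:,0],np.arange(x0,x1,.004)),L[:,1].mean())
E
python3 fit.py
```

```text
s pin x0@y=-.03,ang deg,z [0.5972 0.2371 0.1181] 13.6 free end u [0.0279 0.0286 0.0297] lug/start -0.040662663184572095
[(np.float64(-0.045), np.float64(0.146)), (np.float64(-0.042), np.float64(0.137)), (np.float64(-0.039), np.float64(0.136)), (np.float64(-0.036), np.float64(0.137)), (np.float64(-0.033), np.float64(0.136)), (np.float64(-0.03), np.float64(0.137)), (np.float64(-0.027), np.float64(0.136)), (np.float64(-0.024), np.float64(0.137)), (np.float64(-0.021), np.float64(0.138)), (np.float64(-0.018), np.float64(0.137)), (np.float64(-0.015), np.float64(0.137)), (np.float64(-0.012), None), (np.float64(-0.009), None), (np.float64(-0.006), None), (np.float64(-0.003), None), (np.float64(0.0), None), (np.float64(0.003), None), (np.float64(0.006), np.float64(0.129)), (np.float64(0.009), np.float64(0.12)), (np.float64(0.012), np.float64(0.137)), (np.float64(0.015), np.float64(0.137)), (np.float64(0.018), np.float64(0.137)), (np.float64(0.021), np.float64(0.136)), (np.float64(0.024), np.float64(0.137)), (np.float64(0.027), np.float64(0.137)), (np.float64(0.03), np.float64(-0.003)), (np.fl
[... 2712 characters left out ...]
3219337]
coil n 82
bounds [[0.4839, 0.2284, 0.1421], [0.5154, 0.241, 0.1682]] [0.49822095 0.23485633 0.16125256]
plane twist deg 1.4 ring bounds x 0.48389953879083597 0.516934335761122
clip legs x hist (array([0, 0, 0, 0, 0, 2, 4, 0, 0, 0, 0, 0, 0, 0, 0, 0, 0, 0, 0, 0]), array([0.46 , 0.464, 0.468, 0.472, 0.476, 0.48 , 0.484, 0.488, 0.492,
       0.496, 0.5  , 0.504, 0.508, 0.512, 0.516, 0.52 , 0.524, 0.528,
       0.532, 0.536, 0.54 ])) 0.2349213996514603
ring legs x hist (array([0, 0, 0, 0, 0, 0, 0, 0, 5, 0, 0, 0, 0, 0, 0, 0, 0]), array([0.58 , 0.584, 0.588, 0.592, 0.596, 0.6  , 0.604, 0.608, 0.612,
       0.616, 0.62 , 0.624, 0.628, 0.632, 0.636, 0.64 , 0.644, 0.648])) 0.24085794133365743
```

```bash
cat >> h.py <<'E'
from scipy.spatial.transform import Rotation as R
def go(target,yaw_y):
    "jog needed to bring the TCP to target, tool down with tool y at yaw_y deg"
    o=r.get_obs();A=R.from_quat(o["eef_rot"]).as_matrix()
    y=np.array([np.cos(np.radians(yaw_y)),np.sin(np.radians(yaw_y)),0]);z=np.array([0,0,-1.])
    B=np.c_[np.cross(y,z),y,z]
    print("t",o["t"],"turn",np.degrees(R.from_matrix(A.T@B).as_rotvec()).round(2),"shift",(A.T@(np.array(target)-o["position"])/.05).round(3),"F",o["force"].round(1),"w",o["grip_width"].round(4))
E
python3 -c "
from h import *
go([.5005,.2345,.215],93)"
```

```text
Traceback (most recent call last):
  File "h.py", line 19, in go
    print("t",o["t"],"turn",np.degrees(R.from_matrix(A.T@B).as_rotvec()).round(2),"shift",(A.T@(np.array(target)-o["position"])/.05).round(3),"F",o["force"].round(1),"w",o["grip_width"].round(4))
                                                                                                                                                                          ^^^^^^^^^^^^^^^^^^^^^
AttributeError: 'float' object has no attribute 'round'
```

```bash
sed -i 's/o\["grip_width"\].round(4)/round(o["grip_width"],4)/' h.py
python3 -c "
from h import *
go([.5005,.2345,.215],93)"
```

```text
t 0.5 turn [-1.000e-02 -0.000e+00 -2.138e+01] shift [-8.021 -3.893  0.325] F [ 0.6  0.3 -0.1] w 0.0852
```

jog_arm:
  motion:
    - [0, 0, -3, -1.0, -0.49, 0, 45]
    - [0, 0, -6, -2.0, -0.97, 0, 45]
    - [0, 0, -9, -3.0, -1.46, 0, 45]
    - [0, 0, -12, -4.0, -1.94, 0, 45]
    - [0, 0, -15, -5.0, -2.43, 0.1, 45]
    - [0, 0, -18, -6.0, -2.91, 0.2, 45]
    - [0, 0, -21.4, -7.0, -3.4, 0.3, 45]
    - [0, 0, -21.4, -8.02, -3.89, 0.32, 45]
  squeeze: 100

```text
t: 1.5
position: [0.5016, 0.2331, 0.2151]
eef_rot: [-0.027, 1.0, 0.0, -0.0]
force: [0.2, 0.3, 0.5]
grip_width: 0.0451
grip_force: 0.0
```

jog_arm:
  motion:
    - [0, 0, 0, 0, 0, 0, 45]
    - [0, 0, 0, 0, 0, 0, 45]

```text
t: 1.75
position: [0.5002, 0.2349, 0.2152]
eef_rot: [-0.026, 1.0, 0.0, -0.0]
force: [-1.0, 0.2, 0.1]
grip_width: 0.0451
grip_force: 0.0
```

```bash
python3 -c "
from h import *
go([.5005,.2345,.131],93)
p=r.camera('scene');cv2.imwrite('pics/s1.png',cv2.resize(p['color'][60:240,150:350],(800,600)[:2]))"
```

```text
t 1.75 turn [ 0.02 -0.02  0.02] shift [-0.005 -0.009  1.685] F [-1.   0.2  0.1] w 0.0451
```

View pics/s1.png

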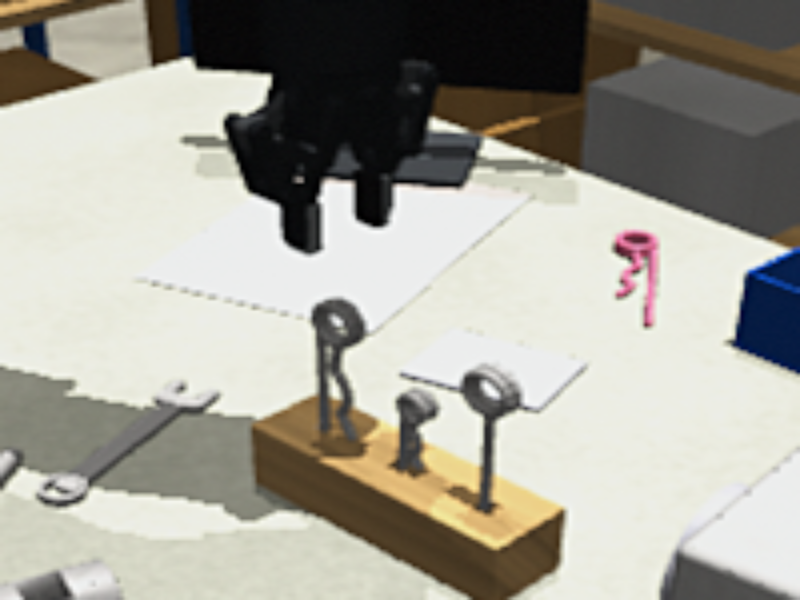

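The open fingers, at crop (300,230) and (375,200), sit right above the clip's coil at (337,320), one on each side of its plane. I descend and grip.

jog_arm:
  motion:
    - [0, 0, 0, 0, 0, 0.6, 45]
    - [0, 0, 0, 0, 0, 1.2, 45]
    - [0, 0, 0, 0, 0, 1.68, 45]
    - [0, 0, 0, 0, 0, 1.68, 30]
    - [0, 0, 0, 0, 0, 1.68, 20]
    - [0, 0, 0, 0, 0, 1.68, 5]
    - [0, 0, 0, 0, 0, 1.68, 5]
    - [0, 0, 0, 0, 0, 1.68, 5]
  squeeze: 100

```text
t: 2.8
position: [0.5009, 0.235, 0.1323]
eef_rot: [-0.026, 1.0, 0.0, 0.001]
force: [-1.2, -0.3, 8.3]
grip_width: 0.0125
grip_force: 97.9
```

jog_arm:
  motion:
    - [0, 0, 0, 0, 0, -0.3, 5]
    - [0, 0, 0, 0, 0, -0.7, 5]
    - [0, 0, 0, 0, 0, -1.2, 5]
    - [0, 0, 0, 0, 0, -1.8, 5]
    - [0, 0, 0, 0, 0, -2.4, 5]
    - [0, 0, 0, 0, 0, -3.0, 5]
    - [0, 0, 0, 0, 0, -3.4, 5]
    - [0, 0, 0, 0, 0, -3.4, 5]

```text
t: 3.8
position: [0.5007, 0.2347, 0.3031]
eef_rot: [-0.026, 1.0, 0.001, 0.001]
force: [0.3, -0.5, -2.1]
grip_width: 0.0125
grip_force: 97.5
```

```bash
cat > see.py <<'E'
from h import *
import sys
p=r.camera('scene');q=r.camera('top');o=r.get_obs();print(o["position"],o["force"].round(1),o["grip_width"],o["grip_force"])
np.savez("s2.npz",**{k:p[k] for k in("color","depth","mtx","T")});np.savez("t2.npz",**{k:q[k] for k in("color","depth","mtx","T")})
def crop(p,h,w,W,H,dz=0):
    u,v=pix(p,np.array(o["position"])+[0,0,dz]).astype(int);y=max(0,v-h//2);x=max(0,u-w//2)
    print("crop origin",x,y);return cv2.resize(p["color"][y:y+h,x:x+w],(W,H),interpolation=cv2.INTER_CUBIC)
im=np.hstack([crop(p,150,100,400,600,-.04),crop(q,150,100,400,600)]);cv2.imwrite("pics/"+sys.argv[1],im)
E
python3 see.py s2.png; python3 - <<'E'
from h import *
p=dict(np.load("s2.npz"));w=cloud(p);o=r.get_obs()["position"]
m=(w[...,2]>o[2]-.14)&(w[...,2]<o[2]-.002)&(abs(w[...,0]-o[0])<.05)&(abs(w[...,1]-o[1])<.04)
L=w[m]-o
for z in np.arange(-.14,0,.01):
    q=L[(L[:,2]>=z)&(L[:,2]<z+.01)]
    if len(q):print(z.round(2),len(q),q[:,1].mean().round(4),np.sort(q[:,0]).round(3)[::max(1,len(q)//8)])
go([.5966-.0175*0,-.0335,.28],76)
E
```

```text
[0.50023719 0.23449806 0.30120319] [ 1.   0.5 -1.1] 0.012789390517806209 97.46039986610413
crop origin 184 38
crop origin 218 123
-0.12 11 -0.0023 [-0.017 -0.015 -0.015 -0.013 -0.012 -0.011 -0.011 -0.011 -0.011 -0.01
 -0.009]
-0.11 12 -0.0022 [-0.014 -0.014 -0.014 -0.013 -0.013 -0.012 -0.012 -0.012 -0.011 -0.011
 -0.01  -0.01 ]
-0.1 12 -0.0026 [-0.014 -0.014 -0.014 -0.013 -0.012 -0.012 -0.011 -0.01  -0.01  -0.01
 -0.009 -0.008]
-0.09 13 -0.0017 [-0.015 -0.014 -0.014 -0.013 -0.013 -0.012 -0.011 -0.011 -0.011 -0.011
 -0.01  -0.01  -0.009]
-0.08 18 -0.0014 [-0.014 -0.013 -0.012 -0.012 -0.011 -0.011  0.011  0.011  0.012]
-0.07 30 -0.0009 [-0.016 -0.012 -0.011 -0.011  0.003  0.004  0.006  0.007  0.008  0.009]
-0.06 33 -0.0014 [-0.017 -0.014 -0.012 -0.011 -0.01   0.     0.004  0.006  0.007]
-0.05 28 -0.0014 [-0.016 -0.015 -0.012 -0.012 -0.011  0.002  0.006  0.007  0.008  0.009]
-0.04 28 -0.0015 [-0.016 -0.015 -0.013 -0.012  0.002  0.005  0.007  0.008  0.009  0.011]
-0.03 30 -0.0015 [-0.016 -0.014 -0.013 -0.011 -0.011 -0.002  0.     0.002  0.003  0.004]
-0.02 23 -0.002 [-0.016 -0.015 -0.013 -0.012 -0.012 -0.012 -0.004 -0.003 -0.001  0.
  0.001  0.002]
-0.01 14 -0.0022 [-0.013 -0.013 -0.012 -0.011 -0.002 -0.001  0.     0.     0.001  0.001
  0.001  0.002  0.003  0.004]
t 3.9 turn [-1.000e-02 -1.000e-02  1.702e+01] shift [-1.642 -5.454  0.425] F [ 1.   0.5 -1.1] w 0.0128
```

View pics/s2.png

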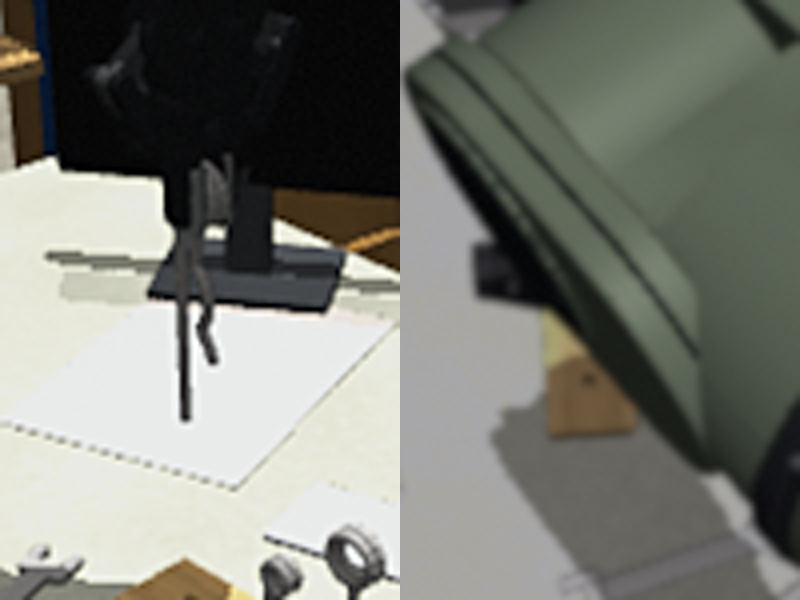

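```bash
python3 -c "
from h import *
go([.6136,-.0377,.280],76)"
```

```text
t 3.9 turn [-1.000e-02 -1.000e-02  1.702e+01] shift [-1.977 -5.556  0.425] F [ 1.   0.5 -1.1] w 0.0128
```

jog_arm:
  motion:
    - [0, 0, 3, -0.2, -0.6, 0, 5]
    - [0, 0, 6, -0.5, -1.5, 0, 5]
    - [0, 0, 9, -0.8, -2.4, 0, 5]
    - [0, 0, 12, -1.15, -3.3, 0, 5]
    - [0, 0, 15, -1.5, -4.2, 0, 5]
    - [0, 0, 17, -1.8, -5.0, 0, 5]
    - [0, 0, 17, -1.98, -5.55, 0.2, 5]
    - [0, 0, 17, -1.98, -5.55, 0.4, 5]

```text
t: 4.9
position: [0.6139, -0.0395, 0.2798]
eef_rot: [0.123, 0.992, -0.001, -0.001]
force: [-0.2, 0.0, -1.9]
grip_width: 0.0124
grip_force: 97.5
```

jog_arm:
  motion:
    - [0, 0, 0, 0, 0, 0, 5]
    - [0, 0, 0, 0, 0, 0, 5]
    - [0, 0, 0, 0, 0, 0, 5]

```text
t: 5.28
position: [0.614, -0.0367, 0.2817]
eef_rot: [0.121, 0.993, 0.0, 0.0]
force: [0.5, 0.7, -0.9]
grip_width: 0.0128
grip_force: 97.6
```

```bash
python3 see.py s3.png; python3 - <<'E'
from h import *
p=dict(np.load("s2.npz"));w=cloud(p);o=r.get_obs()["position"]
m=(w[...,2]>.153)&(w[...,2]<o[2]-.02)&(abs(w[...,0]-o[0])<.05)&(abs(w[...,1]-o[1])<.03)
L=w[m]
for z in np.arange(.15,.23,.01):
    q=L[(L[:,2]>=z)&(L[:,2]<z+.01)]
    a=np.radians(76-90);c=np.array([np.cos(a),np.sin(a)]);e=np.array([-c[1],c[0]]);d=q[:,:2]-[.5966,-.0335]
    if len(q):print(z.round(2),len(q),"across",np.sort(d@c).round(3)[::max(1,len(q)//8)],"along",np.median(d@e).round(4))
go([.6136,-.0377,.28],76)
E
```

```text
[ 0.61397722 -0.03694977  0.28159286] [ 0.4 -0.4 -0.8] 0.012292182967499617 97.55867958068848
crop origin 107 121
crop origin 340 73
0.15 1 across [0.005] along 0.0007
0.16 22 across [0.003 0.004 0.005 0.005 0.006 0.006 0.006 0.006 0.059 0.061 0.064] along -0.0007
0.17 17 across [0.004 0.004 0.005 0.005 0.006 0.006 0.006 0.007 0.007] along 0.0
0.18 21 across [0.002 0.003 0.005 0.005 0.005 0.005 0.006 0.006 0.006 0.007 0.007] along -0.0001
0.19 12 across [0.002 0.003 0.004 0.005 0.005 0.005 0.005 0.005 0.005 0.006 0.007 0.008] along -0.0002
0.2 23 across [0.003 0.004 0.005 0.005 0.005 0.005 0.025 0.027 0.027 0.028 0.029 0.029] along -0.0005
0.21 40 across [0.003 0.005 0.007 0.021 0.022 0.023 0.025 0.026] along 0.0004
0.22 27 across [0.    0.005 0.006 0.006 0.019 0.021 0.022 0.023 0.024] along -0.0006
0.23 31 across [0.003 0.005 0.006 0.006 0.007 0.023 0.024 0.025 0.026 0.026 0.027] along -0.0005
t 5.375 turn [-0.    0.02  0.05] shift [ 0.004 -0.016  0.032] F [ 0.4 -0.4 -0.8] w 0.0123
```

View pics/s3.png

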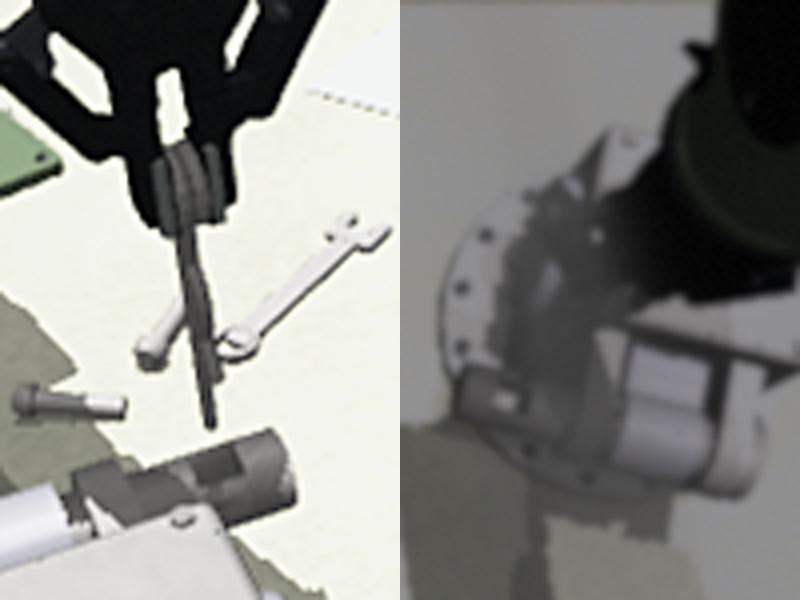

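The straight leg points at the slot: scene crop leg tip (210,425) above the slot at (215,465). Its offset is about 3 mm across and 0–1 mm along, as intended. I descend.

jog_arm:
  motion:
    - [0, 0, 0, 0, 0, 0.2, 5]
    - [0, 0, 0, 0, 0, 0.4, 5]
    - [0, 0, 0, 0, 0, 0.6, 5]
    - [0, 0, 0, 0, 0, 0.8, 5]
    - [0, 0, 0, 0, 0, 0.8, 5]

```text
t: 6.0
position: [0.6137, -0.0373, 0.2405]
eef_rot: [0.122, 0.993, -0.0, -0.001]
force: [0.9, 1.1, -1.1]
grip_width: 0.0125
grip_force: 97.6
```

No contact force, so the leg is in. I continue.

jog_arm:
  motion:
    - [0, 0, 0, 0, 0, 0.2, 5]
    - [0, 0, 0, 0, 0, 0.4, 5]
    - [0, 0, 0, 0, 0, 0.55, 5]
    - [0, 0, 0, 0, 0, 0.7, 5]
    - [0, 0, 0, 0, 0, 0.7, 5]

```text
t: 6.62
position: [0.6138, -0.0373, 0.2058]
eef_rot: [0.122, 0.993, -0.0, -0.0]
force: [0.2, -0.0, -1.2]
grip_width: 0.0127
grip_force: 97.6
```

jog_arm:
  motion:
    - [0, 0, 0, 0, 0, 0.1, 5]
    - [0, 0, 0, 0, 0, 0.2, 5]
    - [0, 0, 0, 0, 0, 0.3, 5]
    - [0, 0, 0, 0, 0, 0.4, 5]
    - [0, 0, 0, 0, 0, 0.5, 5]
    - [0, 0, 0, 0, 0, 0.5, 5]

```text
t: 7.38
position: [0.614, -0.0374, 0.1808]
eef_rot: [0.122, 0.993, -0.0, -0.0]
force: [4.4, -1.5, -3.7]
grip_width: 0.0124
grip_force: 97.4
```

jog_arm:
  motion:
    - [0, 0, 0, 0, 0, 0.1, 5]
    - [0, 0, 0, 0, 0, 0.2, 5]
    - [0, 0, 0, 0, 0, 0.3, 5]
    - [0, 0, 0, 0, 0, 0.3, 5]

```text
t: 7.88
position: [0.6134, -0.0373, 0.1654]
eef_rot: [0.122, 0.993, -0.0, -0.001]
force: [1.9, -0.3, -6.5]
grip_width: 0.0128
grip_force: 97.4
```

jog_arm:
  motion:
    - [0, 0, 0, 0, 0, 0.06, 5]
    - [0, 0, 0, 0, 0, 0.12, 5]
    - [0, 0, 0, 0, 0, 0.12, 5]

```text
t: 8.25
position: [0.6147, -0.0375, 0.1607]
eef_rot: [0.122, 0.993, -0.0, 0.001]
force: [6.5, -1.9, 0.9]
grip_width: 0.0124
grip_force: 98.5
```

jog_arm:
  motion:
    - [0, 0, 0, 0, 0, 0.04, 5]
    - [0, 0, 0, 0, 0, 0.04, 5]

```text
t: 8.5
position: [0.6154, -0.0376, 0.1599]
eef_rot: [0.122, 0.993, 0.0, 0.002]
force: [5.6, -2.4, 14.9]
grip_width: 0.0125
grip_force: 100.8
```

```bash
python3 see.py s4.png; python3 -c "
from h import *
go([.6136,-.0377,.161],76)"
```

```text
[ 0.61542239 -0.03752932  0.15982663] [ 4.8 -1.9 15.1] 0.012568002469292554 100.7227885723114
crop origin 115 175
crop origin 322 87
t 8.6 turn [0.03 0.25 0.01] shift [ 0.034 -0.012 -0.024] F [ 4.8 -1.9 15.1] w 0.0126
```

View pics/s4.png

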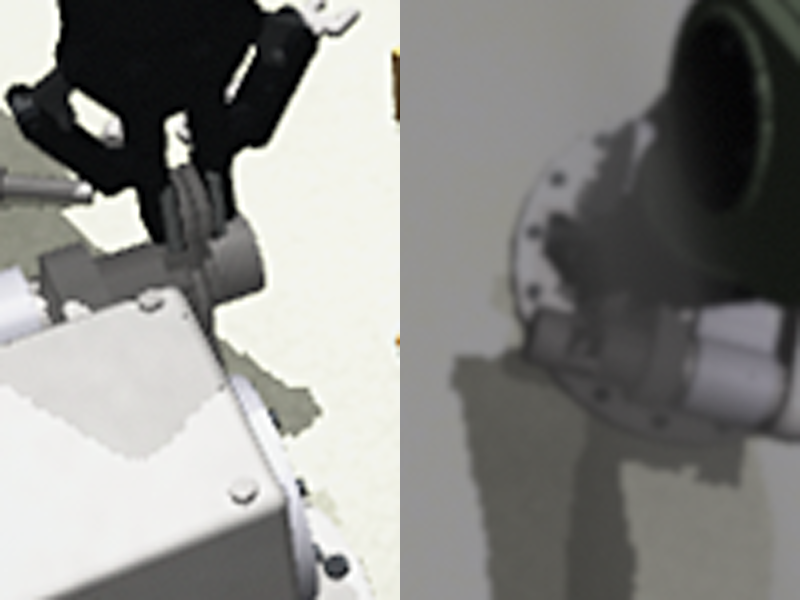

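The clip is home: its bow wraps the shank at scene crop (200,280), the coil is right above it, and the hard stop is felt at 15 N. I release and retreat straight up.

jog_arm:
  motion:
    - [0, 0, 0, 0, 0, -0.03, 5]
    - [0, 0, 0, 0, 0, -0.03, 32]
    - [0, 0, 0, 0, 0, -0.03, 32]
    - [0, 0, 0, 0, 0, -0.03, 32]
    - [0, 0, 0, 0, 0, -0.03, 32]

```text
t: 9.22
position: [0.6139, -0.0372, 0.1597]
eef_rot: [0.122, 0.993, -0.0, -0.0]
force: [-0.0, -0.3, 0.1]
grip_width: 0.0317
grip_force: 0.0
```

jog_arm:
  motion:
    - [0, 0, 0, 0, 0, -0.2, 32]
    - [0, 0, 0, 0, 0, -0.5, 32]
    - [0, 0, 0, 0, 0, -1.0, 32]
    - [0, 0, 0, 0, 0, -1.6, 32]
    - [0, 0, 0, 0, 0, -2.2, 32]
    - [0, 0, 0, 1.0, 0, -2.6, 32]
    - [0, 0, 0, 2.0, 0, -2.6, 32]
    - [0, 0, 0, 3.0, 0, -2.6, 32]

```text
t: 10.22
position: [0.4669, -0.0007, 0.291]
eef_rot: [0.122, 0.993, 0.0, 0.001]
force: [0.3, 1.2, -0.5]
grip_width: 0.032
grip_force: 0.0
```

jog_arm:
  motion:
    - [0, 0, 0, 0, 1, 0, 32]
    - [0, 0, 0, 0, 2, 0, 32]
    - [0, 0, 0, 0, 3, 0, 32]
    - [0, 0, 0, 0, 4, 0, 32]
    - [0, 0, 0, 0, 4, 0, 32]
    - [0, 0, 0, 0, 4, 0, 32]

```text
t: 10.98
position: [0.5167, 0.1926, 0.2905]
eef_rot: [0.122, 0.993, -0.0, 0.0]
force: [-0.2, -1.1, -0.3]
grip_width: 0.0323
grip_force: 0.0
```

```bash
python3 - <<'E'
from h import *
p=r.camera('scene');q=r.camera('top');X=[.6136,-.0377,.16]
def crop(p):
    u,v=pix(p,np.array(X)).astype(int);return cv2.resize(p["color"][v-50:v+50,u-50:u+50],(400,400),interpolation=cv2.INTER_CUBIC)
cv2.imwrite("pics/s5.png",np.hstack([crop(p),crop(q)]))
a=np.radians(-14);c=np.array([np.cos(a),np.sin(a)]);e=np.array([-c[1],c[0]])
for P in(p,q):
    w=cloud(P).reshape(-1,3);d=w[:,:2]-[.5966,-.0335]
    m=(w[:,2]>.155)&(w[:,2]<.25)&(abs(d@c)<.055)&(abs(d@e)<.03);Q=w[m];d=d[m]
    print(len(Q),"z",Q[:,2].min(),Q[:,2].max(),"across",(d@c).min(),(d@c).max(),"along",(d@e).min(),(d@e).max())
o=r.get_obs();print(o["t"],o["position"],o["force"])
E
```

```text
210 z 0.15872967002245097 0.19116778429400239 across 0.016835590098799678 0.05486058904616656 along -0.02289718742747662 0.00851246832200872Traceback (most recent call last):
  File "<stdin>", line 10, in <module>
    return umr_minimum(a, axis, None, out, keepdims, initial, where)
ValueError: zero-size array to reduction operation minimum which has no identity
```

View pics/s5.png

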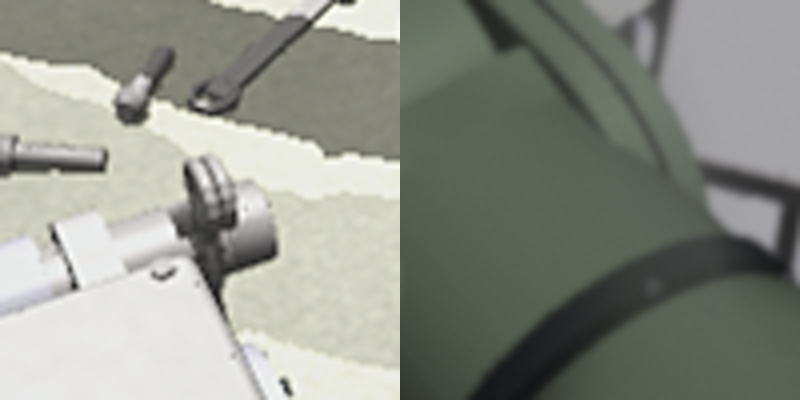

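The clip hangs on the shank at crop (210,190), but it has leaned over somewhat. I measure the tilt.

```bash
python3 - <<'E'
from h import *
from scipy.optimize import least_squares
a=np.radians(-14);c=np.array([np.cos(a),np.sin(a)]);e=np.array([-c[1],c[0]])
p=r.camera('scene');w=cloud(p).reshape(-1,3);d=w[:,:2]-[.5966,-.0335];u=d@c;v=d@e
m=(w[:,2]>.143)&(w[:,2]<.25)&(abs(u)<.075)&(v>-.018)&(v<.03);U=u[m];V=v[m];Z=w[m,2]-.118
f=least_squares(lambda q:np.maximum(0,np.hypot(U-q[0],Z-q[1])-.018)*3+np.minimum(0,np.hypot(U-q[0],Z-q[1])-.011),[.025,.055],loss="soft_l1",f_scale=.002)
print(len(U),"u",U.min(),U.max(),"z",Z.min(),Z.max(),"v",np.percentile(V,[1,50,99]),"centre",f.x,"radius",np.hypot(*f.x),"tilt",np.degrees(np.arctan2(f.x[0],f.x[1])-np.arctan2(17.5,60)))
print("yaw slope deg",np.degrees(np.arctan(np.polyfit(U,V,1)[0])))
print("x extents by z:")
for z in np.arange(.03,.075,.005):
    k=(Z>=z)&(Z<z+.005)
    if k.any():print(z.round(3),U[k].min().round(4),U[k].max().round(4),V[k].mean().round(4))
E
```

```text
215 u 0.007105270810295809 0.07168873568815913 z 0.025390016459191478 0.07445375380227365 v [-0.01691185 -0.00128155  0.00784365] centre [0.03431594 0.05558381] radius 0.06532337584057889 tilt 15.429857947313481
yaw slope deg 0.5992957958603048
x extents by z:
0.04 0.0216 0.0442 -0.0038
0.045 0.0182 0.0717 -0.0047
0.05 0.0152 0.0489 -0.0007
0.055 0.0165 0.0499 0.0004
0.06 0.0177 0.0496 0.0001
0.065 0.0201 0.0472 0.0004
0.07 0.0215 0.0419 0.0016
```

The tilt is about 15° (limit 25°), the coil's distance from the hole is 65 mm against the 62.5 mm expected when home, and the plane is square to the pin. All of it is within tolerance, so I hand in.

```bash
python3 -c "
from h import *
print(r.sign_off())"
```

```text
the job is handed in; nothing more can be done
None
```

The large clip is pushed home through the pin's cross-hole and released, leaning about 15° (limit 25°). The small clip and ring pin were left alone in the stand, and the job is handed in, though hand-in returned no verdict.

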